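# Walk a jacketed fossil block round to the bench fence

## Robot

A 6-joint arm with a two-finger parallel gripper is mounted at the origin on the work surface. World frame = base frame: x ahead of the robot, y to its left, z up, the work surface at z = 0. Lengths are in m, angles in rad, forces in N, time in s.
With the tool pointing down it reaches from about 0.375 to 0.9 m from the base axis. Payload 3.1 kg.
Tool frame: the origin (TCP) lies at the very end of the fingers, on their centre line; the grasp point (between the pads) lies 19 mm behind it; z points along the fingers, y is the direction in which the jaws open and shut (so a half turn about z gives the same grasp; the last joint's range is limited). The gripper opens to 87 mm and grips with 3 to 60 N. Pads are 19 mm wide; open, the fingers measure 117 mm over their backs; the gripper's body (75 mm by 190 mm) begins 51 mm behind the grasp point.
Start: joints at [-1.333, 0.527, 1.433, -0, 1.181, -0.178], TCP at [0.252, -0.572, 0.223] pointing down, gripper open.
Joint ranges: [-3.08, 3.08], [-0.75, 2.2], [0.22, 2.44], [-1.43, 4.57], [0, 2.65], [-2.85, 2.85]. Speed limits (rad/s): [2.79, 2.79, 3.14, 3.14, 3.14, 3.14].

## Interface

Orientations are given as a unit quaternion [x, y, z, w].
In Python, from rig import robot gives the robot as it stands.
- The arm moves only by the tool arm_command, never from a script. Its argument "targets" is a list of rows, each a list of 5 numbers: the shift along the tool's x, y, z in cm, then the turn about the tool's z in rad, then the finger opening in cm, from 0 to 8.7. In form: [[dx, dy, dz, spin, hand], ...]. A call has 1 to 5 rows; each row is the pose to reach, as a shift and turn from the pose commanded when the call began, along the tool's axes at that moment; what a row does not reach only later rows make up. A row lasts 1/8 s, in which the tool goes at most 62.5 mm and 10.7 degrees, less where a joint would pass 70% of its speed; a pose out of reach is approached as far as the arm can. A call with a gripper value outside its range is refused whole. The fingers move at their own pace and stop on an object; "newtons" is the grip in N (left out, the last holds). Time passes only in rows, so rows that repeat a pose let the fingers close. It gives the time, the measured TCP pose, the force and the opening at its end, in the units of the state.
- robot.get_obs(): the state, without advancing time (a new reading comes with each control period).
- robot.camera(name): name is "scene" or "top" or "wrist"; returns (picture, depth): 420x560x3 uint8, red, green, blue; 420x560 float32, m along the optical axis (not along the pixel's ray), 0 where there is no reading.
- robot.camera_model(name): a dict with "mtx" (3x3 intrinsics, pixels), "k1" (the pictures are not rectified: a ray, as slopes to the right and down, at radius r is drawn at 1 + k1 r^2 times it, then the intrinsics apply), "extrinsics" (4x4, takes a point from world to camera coordinates). Camera axes: x right, y up, looking along -z (the intrinsics and any distortion apply to the point x, -y, -z); pixel columns grow to the right and rows downward; lengths in m; the calibration is good to about 2 mm. A picture is of the moment at which its call begins: read the wrist's pose just before it. camera_model takes no time and is no camera call; for the wrist camera it gives the pose at the moment of the call.
- robot.hand_in(): hands the job in, once; it reports no verdict.
The state is a dict: "time": time; "q": joint angles; "joint_velocities": joint speeds; "joint_torque": joint torques, N m; "position": TCP position; "tool_rot": TCP orientation; "ft_force": force on the tool from outside, world axes, zero at the start; "moment": the same for the moment, N m; "grip_width": finger opening in m.
Only numpy, scipy, OpenCV 4.12 (cv2) and the standard library are available. Lean on these libraries where they do the work, as an engineer would, in place of code of your own. Each camera call takes 0.05 s, during which the arm holds its last target.

## Task

Turn the heavy plaster-jacketed fossil block round on the steel plate by pushing it with the fingertips, a corner at a time, until its bare sawn face looks squarely at the blue fence, then push it home so that this face lies flush against the fence with no part of the face overhanging the fence's ends. Turn it clear of the fence: the block must not strike or lean on the fence while it is still clearly askew. Do not lift or tip the block or touch the dark fossil bone on its top, and leave all the other things where they are.

Things in the scene. Friction and masses are not known exactly. Their poses are not given: they have to be found in the camera images.
- plate: Grey steel base plate fixed on the bench, 380 (x) x 500 (y) x 10 mm; position and yaw (within 18 degrees) differ from run to run. Origin: centre of its underside, on the bench top. What is 'on the plate' stands on its top, 10 mm above the bench.
- fence: Blue steel angle fixed along the plate's far edge: 250 mm long (y), upright leg 7 mm thick, 45 mm high above the plate's top, 50 mm foot behind. Origin: on the upright's front face, mid-length, level with the plate's top. x points squarely into the fence, away from the robot; the front face is x = 0, its ends y = -125 and +125 mm, free space x < 0.
- block: Fossil block loose on the plate, stone in a white U-shaped plaster jacket; a box 100 (x) x 150 (y) x 58 mm high, 1.5 to 2.2 kg, slides at 5 to 12 N (more if pressed down). Origin: centre of underside. Its +x side is the sawn face; all four sides may be pushed. Starts 155 to 200 mm (centre) before the fence, turned 45 to 105 degrees anticlockwise (from above). Home: its x along the fence's x.
- face_left (a point): Left end of the flat sawn face (bare brown stone, 150 mm wide; the other sides are white plaster): block frame x = 50, y = +75 mm, 20 mm above the block's underside.
- face_right (a point): Right end of the sawn face (block frame x = 50, y = -75 mm), 20 mm above the block's underside.
- bone: String of dark brown vertebrae in relief on top of the block, part of it: within 52 (x) x 96 (y) mm about the block's middle, standing 13 mm above the block's 58 mm top. Origin: centre of its underside, on the block's top. Fragile: nothing may touch it.
- bottle: Small amber glue bottle, closed, 32 mm diameter, 56 mm high, standing on the plate at its left side, about 215 mm from the plate's middle line. Origin: centre of its underside. To be left alone.
- brush: Wooden brush 150 mm long lying on the plate along its right side, about 215 mm from the middle line, under 30 mm high. Origin: underside, near mid-length. To be left alone.
- vertebra: Loose pale vertebra, about 34 x 50 x 36 mm, standing on the plate at its left side, about 215 mm from the middle line. Origin: centre of its underside. To be left alone.
- mallet: Wooden mallet lying on the bench right of the plate: head 62 x 105 x 60 mm, about 240 mm long over all. Origin: underside level, in the handle. To be left alone.
- jar: Clear jar with a white lid, 60 mm diameter, 75 mm high, on the bench right of the plate. Origin: centre of its underside. To be left alone.
- jaw: Loose pale jaw bone 105 x 22 mm, 48 mm high, on the bench left of the plate. Origin: centre of its underside. To be left alone.
- chisel: Steel chisel about 150 mm long lying on the bench left of the plate, 12 mm high. Origin: underside, near mid-length. To be left alone.
There are look-alikes about, which are no part of the job. Leave any pink or turquoise look-alike of the block alone.

How it is judged:
By the outcome, as a careful person would: the job done as asked, in the order asked, and still so for the second after the job is handed in, with the robot touching nothing.
It also fails if it takes over 72 s, if anything falls off the work surface, if the arm or the gripper's body presses on something with over 40 N, if the wrist force passes 120 N, or if a joint passes its speed limit or range.

## Working session

There is one attempt and no reset: what is moved stays moved. The work goes in short steps, Python scripts to look and compute and a tool call to move; the robot and the scene stay as the last step left them, time stands still between calls to the robot, and variables do not carry over. Pictures are saved under pics/ and viewed, and the job is handed in when it is done.

Besides the shell and the picture viewer there is one more tool, called after "Call:" in YAML: its name, and indented under it one key for each argument. arm_command: Moves the arm, as the interface text tells. Its arguments: {"type":"object","properties":{"targets":{"type":"array","items":{"type":"array","items":{"type":"number"}}},"newtons":{"type":"number"}},"required":["targets"]}

```bash
ls; mkdir -p pics
python3 - <<'E'
from rig import robot
import cv2,numpy as np
o=robot.get_obs();print(o)
for n in("top","scene"):
    im,d=robot.camera(n);m=robot.camera_model(n);print(n,m)
    cv2.imwrite(f"pics/{n}0.png",im[:,:,::-1]);np.savez(f"{n}0.npz",im=im,d=d,**{k:np.array(v) for k,v in m.items()})
print(robot.get_obs()["time"])
E
```

```text
pics
{'time': 0.0, 'q': array([-1.33347044e+00,  5.28468958e-01,  1.43391274e+00, -2.88863167e-06,
        1.18141055e+00, -1.78492455e-01]), 'joint_velocities': array([ 0.00096324,  0.00056531, -0.00020095,  0.00021122,  0.00084455,
        0.00035385]), 'joint_torque': array([ 2.09993250e-04, -4.40044534e+01, -1.76594424e+01,  6.32050401e-02,
        5.83366491e-02, -1.55919538e-04]), 'position': array([ 0.2523144 , -0.57099284,  0.22156662]), 'tool_rot': array([ 9.78463925e-01,  2.06414965e-01, -3.36828010e-05, -1.09928305e-03]), 'ft_force': array([ 1.32532043,  0.07577362, -0.19581185]), 'moment': array([-0.08486487,  0.00283534,  0.01715456]), 'grip_width': 0.08709619127710928}
top {'mtx': array([[523.89336258,   0.        , 277.65845994],
       [  0.        , 523.89336258, 209.81893683],
       [  0.        ,   0.        ,   1.        ]]), 'k1': -0.057653546666962506, 'extrinsics': array([[-0.01057661, -0.99986307, -0.01272702,  0.00823526],
       [ 0.98103531, -0.01283923,  0.19340341, -0.50093765],
       [-0.19354033, -0.01044011,  0.98103677, -1.59383518],
       [ 0.        ,  0.        ,  0.        ,  1.        ]])}
scene {'mtx': array([[422.95818312,   0.        , 269.2626728 ],
       [  0.        , 422.95818312, 210.68831406],
       [  0.        ,   0.        ,   1.        ]]), 'k1': -0.042190109132979284, 'extrinsics': array([[-0.75663309,  0.65380394,  0.00683894,  0.38547512],
       [-0.53045572, -0.61993285,  0.57818681,  0.20992093],
       [ 0.3822605 ,  0.43384752,  0.81587575, -1.45454634],
       [ 0.        ,  0.        ,  0.        ,  1.        ]])}
0.1
```

View pics/top0.png

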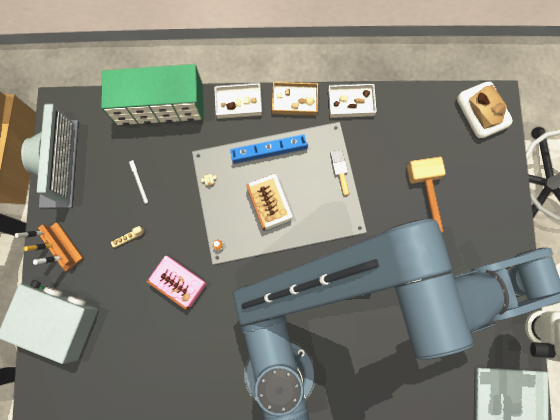

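View pics/scene0.png

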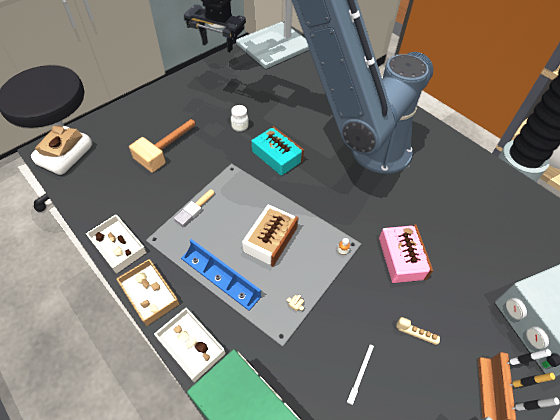

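The top view has the white-jacketed block at (268,203) and the fence at (270,148). The look-alikes are pink (top 177,282) and turquoise (scene 277,150). The white-plaster block is the one that fits; I'll confirm it in a crop and measure it.

```bash
cat > h.py <<'E'
import numpy as np,cv2
def rays(m,uv):
    K=np.array(m["mtx"]);k=float(m["k1"])
    uv=np.atleast_2d(np.asarray(uv,float))
    r=cv2.undistortPoints(uv.reshape(-1,1,2),K,np.array([k,0,0,0,0.])).reshape(-1,2)
    return r
def unproj(m,uv,depth):
    r=rays(m,uv);d=np.asarray(depth,float).reshape(-1,1)
    pc=np.hstack([r[:,:1]*d,-r[:,1:]*d,-d])
    E=np.array(m["extrinsics"]);return (pc-E[:3,3])@E[:3,:3]
def onz(m,uv,z):
    r=rays(m,uv);E=np.array(m["extrinsics"]);R=E[:3,:3];c=-R.T@E[:3,3]
    d=np.c_[r[:,0],-r[:,1],-np.ones(len(r))]@R
    return c+d*((z-c[2])/d[:,2])[:,None]
def proj(m,P):
    E=np.array(m["extrinsics"]);P=np.atleast_2d(P);pc=P@E[:3,:3].T+E[:3,3]
    x=pc[:,0]/-pc[:,2];y=-pc[:,1]/-pc[:,2];r2=x*x+y*y;s=1+float(m["k1"])*r2
    K=np.array(m["mtx"]);return np.c_[K[0,0]*x*s+K[0,2],K[1,1]*y*s+K[1,2]]
E
python3 - <<'E'
from h import *
t=np.load("top0.npz");s=np.load("scene0.npz")
a=t["im"][165:240,225:310,::-1];b=s["im"][195:275,230:310,::-1]
a=cv2.resize(a,(450,400),interpolation=cv2.INTER_CUBIC);b=cv2.resize(b,(340,400),interpolation=cv2.INTER_CUBIC)
cv2.imwrite("pics/crop.png",np.hstack([a,b]))
for n,m,(u0,u1,v0,v1) in(("top",t,(190,370,120,265)),("scene",s,(145,365,160,345))):
    uu,vv=np.meshgrid(np.arange(u0,u1),np.arange(v0,v1));uv=np.c_[uu.ravel(),vv.ravel()]
    d=m["d"][vv.ravel(),uu.ravel()];P=unproj(m,uv,d);col=m["im"][vv.ravel(),uu.ravel()].astype(int)
    print(n,"plate z med",np.median(P[(d>0)&(abs(P[:,2]-.01)<.006),2]))
    blue=(col[:,2]>col[:,0]+60)&(d>0)
    hi=blue&(P[:,2]>.045)
    print("fence n",hi.sum(),"ztop",np.percentile(P[hi,2],[5,50,95]))
    # block top: z .055-.085 and not blue, connected
    bt=(~blue)&(d>0)&(P[:,2]>.058)&(P[:,2]<.076)
    mask=np.zeros(uu.shape,np.uint8);mask.ravel()[bt]=1
    nn,lab,st,ce=cv2.connectedComponentsWithStats(mask)
    for i in range(1,nn):
        if st[i,4]>60:
            q=P[lab.ravel()==i]; (c,sz,an)=cv2.minAreaRect((q[:,:2]*1000).astype(np.float32)); print(st[i],c,sz,an,np.median(q[:,2]))
    np.savez(n+"pc.npz",P=P,hi=hi,blue=blue)
    q=P[hi];print(cv2.minAreaRect((q[:,:2]*1000).astype(np.float32)))
E
```

```text
top plate z med 0.008686059813934971
fence n 226 ztop [0.04617431 0.05163053 0.05910204]
[  56   54   46   54 1386] (529.6110229492188, 29.614185333251953) (151.32301330566406, 100.00173950195312) 20.153789520263672 0.06605356542592106
((694.9239501953125, 27.883407592773438), (15.93519401550293, 248.13169860839844), 10.626594543457031)
scene plate z med 0.008908340503309329
fence n 399 ztop [0.04617907 0.05325376 0.05714264]
[  98   44   56   54 1553] (530.2646484375, 28.456859588623047) (152.16575622558594, 100.5831069946289) 20.086782455444336 0.0665917069281292
((556.0629272460938, -81.35835266113281), (473.28759765625, 225.13597106933594), 37.51189422607422)
```

View pics/crop.png

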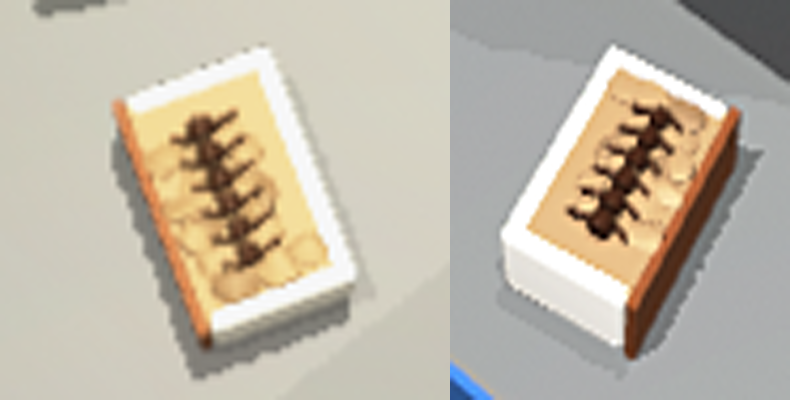

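The crop confirms it. The block is white plaster with its brown sawn face on the image-left side (world +y). It is centred at about (0.530, 0.029) with the face normal at about 110° yaw, and the two views agree to 1 mm. The fence normal is at about 10.6°, so it needs about 99° clockwise. Next I'll refine the fence fit and plan the approach.

Run:
```python
from rig import robot
from h import *
t=np.load("top0.npz")
a=t["im"][125:170,222:318,::-1]
cv2.imwrite("pics/fence.png",cv2.resize(a,None,fx=8,fy=8,interpolation=cv2.INTER_CUBIC))
m=robot.camera_model("wrist");E=np.array(m["extrinsics"]);c=-E[:3,:3].T@E[:3,3];print(m["mtx"],c-robot.get_obs()["position"]);print(E)
# plate corners
col=t["im"].astype(int);P=np.load("toppc.npz")["P"]
```

```text
[[378.0301692    0.         269.78366931]
 [  0.         378.0301692  211.77386285]
 [  0.           0.           1.        ]] [0.06903765 0.02962406 0.16363904]
[[ 0.4034307  -0.91500928 -0.00130207 -0.62457224]
 [ 0.87952326  0.38817646 -0.27524149  0.03362617]
 [ 0.25235395  0.10989566  0.96137424 -0.39202314]
 [ 0.          0.          0.          1.        ]]
```

View pics/fence.png

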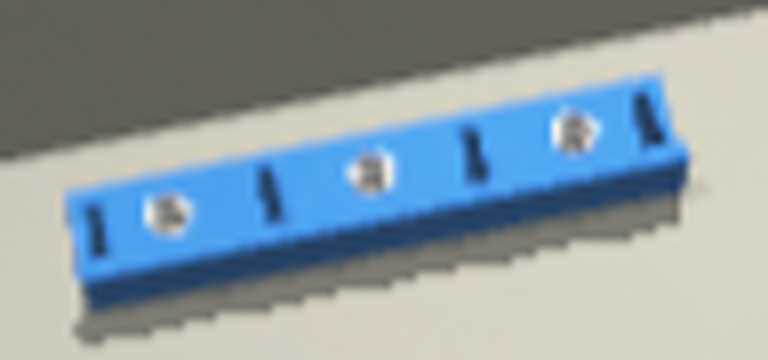

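Run:
```python
from h import *
t=np.load("top0.npz")
im=t["im"].astype(int);d=t["d"]
sel=np.zeros(d.shape,bool);sel[125:170,222:318]=1
blue=(im[...,2]>im[...,0]+50)&sel
dark=blue&(im[...,2]<180)
# for each column boundary bright->dark (top edge) and bottom of dark, subpixel-ish
T=[];B=[]
for u in range(238,304):
    c=im[125:170,u,2];b=blue[125:170,u]
    v=np.where(b)[0];bright=np.where(b&(c>180))[0]
    # subpixel crossing of 175
    k=bright.max();f=(c[k]-175)/(c[k]-c[k+1]);T.append((u,125+k+f))
    B.append((u,125+v.max()+.5))
for e,z in((T,.055),(B,.010)):
    e=np.array(e,float);p=np.polyfit(e[:,0],e[:,1],1);r=e[:,1]-np.polyval(p,e[:,0]);ok=abs(r)<1
    p=np.polyfit(e[ok,0],e[ok,1],1);print(p,r.std())
    W=onz(t,[[233,np.polyval(p,233)],[307.8,np.polyval(p,307.8)]],z);dd=W[1]-W[0]
    print(W,np.linalg.norm(dd),np.degrees(np.arctan2(dd[0],-dd[1])))
    print("mid",W.mean(0))
```

```text
[-2.01907138e-01  2.06549406e+02] 0.08190255144537588
[[ 0.66530405  0.1430219   0.055     ]
 [ 0.71215841 -0.09658252  0.055     ]] 0.24414260119360615 11.064497903019117
mid [0.68873123 0.02321969 0.055     ]
[-2.03465192e-01  2.10370668e+02] 0.2907424083821048
[[ 0.66703602  0.14736579  0.01      ]
 [ 0.71548388 -0.09861488  0.01      ]] 0.2507063760568576 11.142246321487983
mid [0.69125995 0.02437545 0.01      ]
```

```bash
cat >> h.py <<'E'
from scipy.spatial.transform import Rotation as Rt
FY=np.radians(11.1);F0=np.array([.690,.024])
def R2(a): return np.array([[np.cos(a),-np.sin(a)],[np.sin(a),np.cos(a)]])
def f2w(p): return F0+R2(FY)@np.asarray(p)
def w2f(p): return R2(FY).T@(np.asarray(p)[:2]-F0)
def rel(o,xyz,yaw):
    "row numbers (cm,rad) to reach TCP xyz with tool-x yaw (rad), tool down"
    R=Rt.from_quat(o["tool_rot"]).as_matrix();y0=np.arctan2(R[1,0],R[0,0])
    # assume exactly down
    Rd=np.array([[np.cos(y0),np.sin(y0),0],[np.sin(y0),-np.cos(y0),0],[0,0,-1]])
    s=Rd.T@(np.asarray(xyz)-o["position"])*100
    sp=-((yaw-y0+np.pi)%(2*np.pi)-np.pi)
    return np.round(np.r_[s,sp],3)
def tool(c,yaw,bp): # block centre world xy, yaw, block-frame point
    return np.asarray(c)+R2(yaw)@np.asarray(bp)
E
python3 - <<'E'
from rig import robot
from h import *
o=robot.get_obs();c=np.array([.530,.029]);yb=np.radians(110.1)
print(w2f(c))
p=tool(c,yb,(.080,-.058));print(p,w2f(p))
print(rel(o,[*p,.20],yb))
E
```

```text
[-0.15604422  0.03570998]
[0.55697469 0.1240598 ] [-0.11127305  0.12379824]
[ 55.947 -51.289   2.168  -1.506]
```

Call:
arm_command:
  targets:
    - [15, -13.7, 2, -0.37, 0]
    - [30, -27.4, 2, -0.74, 0]
    - [45, -41.1, 2, -1.1, 0]
    - [55.9, -51.3, 2, -1.3, 0]
    - [55.9, -51.3, 2, -1.5, 0]
  newtons: 20

```text
time: 0.72
position: [0.3783, -0.284, 0.2101]
tool_rot: [0.778, 0.628, 0.0, -0.0]
ft_force: [0.7, -0.6, -0.2]
grip_width: 0.0449
```

Run:
```python
from rig import robot
from h import *
o=robot.get_obs();c=np.array([.530,.029]);yb=np.radians(110.1)
p=tool(c,yb,(.080,-.058))
print(rel(o,[*p,.20],yb),o["position"])
```

```text
[43.649  8.882  1.01  -0.563] [ 0.37832239 -0.28398033  0.21010102]
```

Call:
arm_command:
  targets:
    - [43.6, 8.9, 1, -0.56, 0]
    - [43.6, 8.9, 1, -0.56, 0]
    - [43.6, 8.9, 1, -0.56, 0]
    - [43.6, 8.9, 1, -0.56, 0]
    - [43.6, 8.9, 1, -0.56, 0]

```text
time: 1.35
position: [0.5055, 0.0015, 0.2031]
tool_rot: [0.576, 0.817, -0.0, 0.0]
ft_force: [0.9, 0.1, 0.7]
grip_width: 0.0018
```

Call:
arm_command:
  targets:
    - [14, 0, 0, 0, 0]
    - [14, 0, 0, 0, 0]
    - [14, 0, 0, 0, 0]

```text
time: 1.72
position: [0.4554, 0.1342, 0.2028]
tool_rot: [0.574, 0.819, -0.001, -0.001]
ft_force: [-0.2, -1.2, 0.5]
grip_width: 0.0006
```

```bash
cat >> h.py <<'E'
def look(robot,name,tag):
    m=robot.camera_model(name);im,d=robot.camera(name)
    cv2.imwrite(f"pics/{tag}.png",im[:,:,::-1]);np.savez(f"{tag}.npz",im=im,d=d,**{k:np.array(v) for k,v in m.items()})
    return im,d,m
def cloud(m,im,d):
    h,w=d.shape;uu,vv=np.meshgrid(np.arange(w),np.arange(h))
    P=unproj(m,np.c_[uu.ravel(),vv.ravel()],d.ravel());P[d.ravel()<=0]=np.nan;return P.reshape(h,w,3)
def blockpose(m,im,d,c0,yaw0,zlo=.061,zhi=.075,r=.13):
    "minAreaRect of block-top points near c0; yaw branch next to yaw0"
    P=cloud(m,im,d);i=im.astype(int)
    blue=i[...,2]>i[...,0]+40
    with np.errstate(invalid='ignore'):
        k=(P[...,2]>zlo)&(P[...,2]<zhi)&(np.hypot(P[...,0]-c0[0],P[...,1]-c0[1])<r)&~blue&(i.max(-1)>110)
    n,lab,st,ce=cv2.connectedComponentsWithStats(k.astype(np.uint8))
    j=1+st[1:,4].argmax();q=P[lab==j]
    c,s,a=cv2.minAreaRect((q[:,:2]*1000).astype(np.float32))
    a=np.radians(a)+np.arange(4)*np.pi/2; a=np.r_[a,a+2*np.pi,a-2*np.pi]; a=a[np.argmin(abs(a-yaw0))]
    return np.array(c)/1000,a,s,st[j,4]
E
python3 - <<'E'
from rig import robot
from h import *
o=robot.get_obs();c=np.array([.530,.029]);yb=np.radians(110.1)
p=tool(c,yb,(.080,-.058))
print(rel(o,[*p,.20],yb),o["position"],o["time"])
for n in("top","wrist"):
    im,d,m=look(robot,n,n+"1")
    print(n,blockpose(m,im,d,c,yb))
a=cv2.imread("pics/top1.png");b=cv2.imread("pics/wrist1.png")
cv2.imwrite("pics/both1.png",np.hstack([a[:,:400],b[:,:400:]]) if 0 else np.hstack([cv2.resize(a,(400,300)),cv2.resize(b,(400,300))]))
E
```

```text
[-4.414e+00  9.204e+00  2.830e-01 -4.000e-03] [0.45540575 0.13424543 0.20283398] 1.725
top (array([0.53006104, 0.02999523]), np.float64(1.9213913310021724), (151.3186798095703, 99.67378997802734), np.int32(1187))
wrist (array([ 0.50457904, -0.00163091]), np.float64(1.8553363805632053), (25.316789627075195, 26.813600540161133), np.int32(228))
```

View pics/both1.png

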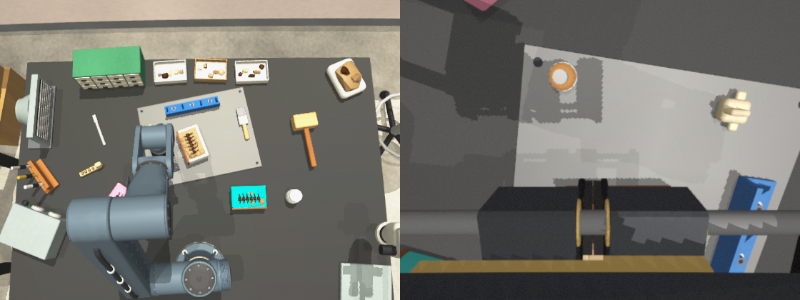

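The top view still shows the block, unmoved, with the arm beside it. The wrist view shows the bottle at (562,76) and vertebra at (733,110), both clear. I'll move to the start of the first push.

Call:
arm_command:
  targets:
    - [-4.4, 9.2, 0, 0, 0]
    - [-4.4, 9.2, 5, 0, 0]
    - [-4.4, 9.2, 11, 0, 0]
    - [-4.4, 9.2, 17.2, 0, 0]
    - [-4.4, 9.2, 17.2, 0, 0]

```text
time: 2.45
position: [0.5552, 0.1185, 0.0252]
tool_rot: [0.577, 0.817, -0.004, -0.006]
ft_force: [-0.3, -0.1, 1.3]
grip_width: 0.0004
```

Run:
```python
from rig import robot
from h import *
o=robot.get_obs();c=np.array([.530,.029]);yb=np.radians(110.1)
R=Rt.from_quat(o["tool_rot"]).as_matrix();print(o["position"],np.degrees(np.arctan2(R[1,0],R[0,0])),R2(yb).T@(o["position"][:2]-c),o["ft_force"])
cor=tool(c,yb,(0,.037))
for dphi in range(0,54,4):
    y=yb-np.radians(dphi)
    p=cor+R2(y)@np.array([.0595,-.058-.037])
    print(dphi,rel(o,[*p,.03],y), np.round(w2f(p),3))
```

```text
[0.55521387 0.11852804 0.02521563] 109.47816241431437 [ 0.07541027 -0.05444538] [-0.26654467 -0.05401653  1.31417672]
0 [-1.587  0.373 -0.478 -0.011] [-0.108  0.104]
4 [-2.26   0.772 -0.478  0.059] [-0.103  0.097]
8 [-2.959  1.123 -0.478  0.129] [-0.099  0.091]
12 [-3.681  1.425 -0.478  0.199] [-0.095  0.084]
16 [-4.422  1.676 -0.478  0.268] [-0.091  0.077]
20 [-5.179  1.874 -0.478  0.338] [-0.088  0.07 ]
24 [-5.948  2.019 -0.478  0.408] [-0.085  0.063]
28 [-6.725  2.11  -0.478  0.478] [-0.083  0.055]
32 [-7.507  2.147 -0.478  0.548] [-0.082  0.048]
36 [-8.289  2.129 -0.478  0.617] [-0.081  0.04 ]
40 [-9.068  2.056 -0.478  0.687] [-0.081  0.032]
44 [-9.84   1.929 -0.478  0.757] [-0.081  0.024]
48 [-10.601   1.749  -0.478   0.827] [-0.081  0.016]
52 [-11.348   1.516  -0.478   0.897] [-0.083  0.009]
```

Call:
arm_command:
  targets:
    - [-0.8, 0.3, -0.3, 0, 0]
    - [-1.6, 0.4, -0.3, 0, 0]
    - [-2.3, 0.8, -0.3, 0.06, 0]
    - [-3.0, 1.1, -0.3, 0.13, 0]
    - [-3.7, 1.4, -0.3, 0.2, 0]

```text
time: 3.08
position: [0.5869, 0.0918, 0.0384]
tool_rot: [0.656, 0.755, 0.003, 0.002]
ft_force: [-1.3, 5.5, 2.4]
grip_width: 0.0002
```

```bash
cat > step.py <<'E'
import sys
from rig import robot
from h import *
def state(c,yb,tag,name="top"):
    o=robot.get_obs()
    im,d,m=look(robot,name,tag)
    c,yb,s,n=blockpose(m,im,d,c,yb)
    R=Rt.from_quat(o["tool_rot"]).as_matrix()
    print("t",o["time"],"TCP",np.round(o["position"],4),"yaw",np.degrees(np.arctan2(R[1,0],R[0,0])).round(1),"F",np.round(o["ft_force"],1))
    print("block",np.round(c,4),"yaw",np.degrees(yb).round(1),"relF",np.round(w2f(c)*1000,1),np.degrees(yb-FY).round(1),"size",np.round(s,1),n)
    print("TCP in block mm",np.round(R2(yb).T@(o["position"][:2]-c)*1000,1))
    return o,c,yb
E
python3 - <<'E'
from step import *
o,c,y=state([.530,.029],np.radians(110),"t2")
E
```

```text
t 3.075 TCP [0.5869 0.0918 0.0384] yaw 98.0 F [-1.3  5.5  2.4]
block [0.531  0.0223] yaw 100.2 relF [-156.3   29. ] 89.1 size [150.2  99.6] 969
TCP in block mm [ 58.5 -67.3]
```

```bash
cat >> step.py <<'E'
def arc(o,c,yb,cory,bp0,bp1,degs,sgn=-1,z=.03):
    cor=tool(c,yb,(0,cory));n=len(degs)
    for i,dp in enumerate(degs):
        y=yb+sgn*np.radians(dp);bp=np.array(bp0)+(np.array(bp1)-bp0)*(i+1)/n
        p=cor+R2(y)@(bp-np.array([0,cory]));print(dp,rel(o,[*p,z],y+arc.off),np.round(w2f(p),3))
arc.off=0
E
python3 - <<'E'
from step import *
o=robot.get_obs();c=np.array([.531,.0223]);y=np.radians(100.2)
arc(o,c,y,.037,(.0585,-.067),(.0585,-.060),[4,8,12,16,20,24])
E
```

```text
4 [-0.61   0.193  0.844  0.029] [-0.086  0.079]
8 [-1.341  0.438  0.844  0.099] [-0.084  0.072]
12 [-2.079  0.633  0.844  0.169] [-0.082  0.064]
16 [-2.821  0.777  0.844  0.239] [-0.081  0.057]
20 [-3.564  0.871  0.844  0.309] [-0.081  0.049]
24 [-4.303  0.917  0.844  0.379] [-0.081  0.042]
```

Call:
arm_command:
  targets:
    - [-0.7, 0.2, 0.2, 0.03, 0]
    - [-1.4, 0.4, 0.4, 0.1, 0]
    - [-2.1, 0.6, 0.5, 0.17, 0]
    - [-2.9, 0.8, 0.5, 0.24, 0]
    - [-3.6, 0.9, 0.5, 0.31, 0]

```text
time: 3.75
position: [0.6036, 0.0573, 0.0337]
tool_rot: [0.764, 0.645, 0.005, 0.003]
ft_force: [2.4, 6.7, 3.1]
grip_width: 0.0004
```

Run:
```python
from step import *
o,c,y=state([.530,.02],np.radians(82),"t3")
arc(o,c,y,.037,R2(y).T@(o["position"][:2]-c),(.0585,-.060),[4,8,12,16,20,24])
```

```text
t 3.75 TCP [0.6036 0.0573 0.0337] yaw 80.3 F [2.4 6.7 3.1]
block [0.529  0.0075] yaw 81.5 relF [-161.1   14.8] 70.4 size [ 99.2 149.3] 753
TCP in block mm [ 60.3 -66.3]
4 [-0.753  0.303  0.368  0.049] [-0.078  0.041]
8 [-1.517  0.552  0.368  0.119] [-0.079  0.033]
12 [-2.289  0.746  0.368  0.189] [-0.08   0.025]
16 [-3.065  0.885  0.368  0.259] [-0.081  0.017]
20 [-3.842  0.97   0.368  0.329] [-0.083  0.01 ]
24 [-4.614  1.     0.368  0.399] [-0.085  0.003]
```

Call:
arm_command:
  targets:
    - [-0.8, 0.4, 0.2, 0.05, 0]
    - [-1.5, 0.7, 0.2, 0.12, 0]
    - [-2.3, 0.9, 0.2, 0.19, 0]
    - [-3.1, 1.1, 0.2, 0.26, 0]
    - [-3.9, 1.2, 0.2, 0.33, 0]

```text
time: 4.42
position: [0.6099, 0.016, 0.0318]
tool_rot: [0.86, 0.51, 0.006, 0.004]
ft_force: [4.2, 5.2, 1.8]
grip_width: 0.0
```

Run:
```python
from step import *
o,c,y=state([.530,.0],np.radians(62),"t4")
arc(o,c,y,.037,R2(y).T@(o["position"][:2]-c),(.0585,-.060),[4,8,12,16,20,24])
```

```text
t 4.425 TCP [0.6099 0.016  0.0318] yaw 61.4 F [4.2 5.2 1.8]
block [ 0.5223 -0.0066] yaw 61.7 relF [-170.4    2.3] 50.6 size [ 99.5 149.1] 646
TCP in block mm [ 61.3 -66.4]
4 [-0.773  0.297  0.178  0.064] [-0.083 -0.   ]
8 [-1.558  0.537  0.178  0.133] [-0.086 -0.008]
12 [-2.349  0.719  0.178  0.203] [-0.09  -0.015]
16 [-3.143  0.844  0.178  0.273] [-0.094 -0.022]
20 [-3.936  0.913  0.178  0.343] [-0.098 -0.029]
24 [-4.723  0.927  0.178  0.413] [-0.103 -0.035]
```

View pics/t4.png

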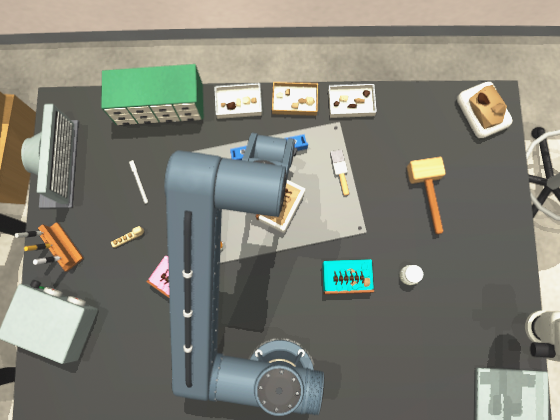

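Run:
```python
from step import *
o=robot.get_obs();c=np.array([.5223,-.0066]);y=np.radians(61.7)
for bp in((.085,-.066),(-.082,.060)):
    p=tool(c,y,bp);print(rel(o,[*p,.15],y),p,w2f(p))
```

```text
[ 2.4700e+00 -1.0200e-01 -1.1823e+01 -8.0000e-03] [0.620709   0.03695075] [-0.06550144  0.02604852]
[-1.4325e+01 -1.2575e+01 -1.1823e+01 -8.0000e-03] [ 0.43059613 -0.05035385] [-0.26886587 -0.02302194]
```

Call:
arm_command:
  targets:
    - [2.4, 0, 0, 0, 0]
    - [2.4, 0, -6, 0, 0]
    - [2.4, 0, -12, 0, 0]
    - [-1.6, -4, -12.5, 0, 0]
    - [-6, -8, -12.5, 0, 0]

```text
time: 5.1
position: [0.5061, 0.0017, 0.1547]
tool_rot: [0.858, 0.513, 0.002, 0.002]
ft_force: [-0.0, -0.8, -0.6]
grip_width: 0.0005
```

Run:
```python
from step import *
o,c,y=state([.5223,-.0066],np.radians(62),"t5")
p=tool(c,y,(-.082,.060))
for z in(.15,.03): print(rel(o,[*p,z],y))
```

```text
t 5.1 TCP [0.5061 0.0017 0.1547] yaw 61.7 F [-0.  -0.8 -0.6]
block [ 0.5237 -0.0545] yaw 65.6 relF [-178.3  -45. ] 54.5 size [ 20.3 103.3] 121
TCP in block mm [43.9 39.2]
[-12.703  -1.216   0.472  -0.068]
[-12.703  -1.216  12.472  -0.068]
```

Call:
arm_command:
  targets:
    - [-5, -3, 0, 0, 0]
    - [-8.2, -4.5, 0, 0, 0]
    - [-8.2, -4.5, 5, 0, 0]
    - [-8.2, -4.5, 10, 0, 0]
    - [-8.2, -4.5, 12.2, 0, 0]

```text
time: 5.78
position: [0.4269, -0.0487, 0.029]
tool_rot: [0.859, 0.512, -0.0, -0.001]
ft_force: [0.4, -0.4, 0.0]
grip_width: 0.0006
```

Run:
```python
from step import *
o,c,y=state([.5223,-.0066],np.radians(62),"t6")
```

```text
Traceback (most recent call last):
  File "step.py", line 7, in state
    c,yb,s,n=blockpose(m,im,d,c,yb)
             ~~~~~~~~~^^^^^^^^^^^^^
  File "h.py", line 48, in blockpose
    j=1+st[1:,4].argmax();q=P[lab==j]
        ~~~~~~~~~~~~~~~^^
ValueError: attempt to get argmax of an empty sequence
```

View pics/t6.png

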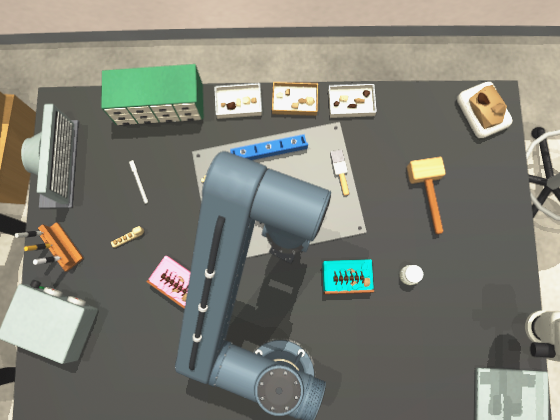

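The arm hides the block in the top view here, so I'll try the scene and wrist cameras.

Run:
```python
from step import *
for n in("scene","wrist"):
    try: state([.5223,-.0066],np.radians(62),n+"6",n)
    except Exception as e: print(n,e)
a=cv2.imread("pics/scene6.png");b=cv2.imread("pics/wrist6.png")
cv2.imwrite("pics/both6.png",np.hstack([cv2.resize(a,(400,300)),cv2.resize(b,(400,300))]))
```

```text
t 5.825 TCP [ 0.4262 -0.0485  0.0276] yaw 61.6 F [ 0.2  0.1 -1.4]
block [ 0.5235 -0.0075] yaw 61.2 relF [-169.4    1.2] 50.1 size [101.7 150.9] 1294
TCP in block mm [-82.9  65.4]
t 5.875 TCP [ 0.4264 -0.0486  0.029 ] yaw 61.6 F [-0.1 -0.5 -0.4]
block [ 0.5008 -0.0113] yaw 61.3 relF [-192.5    1.8] 50.2 size [ 73.1 110.9] 49115
TCP in block mm [-68.4  47.3]
```

View pics/both6.png

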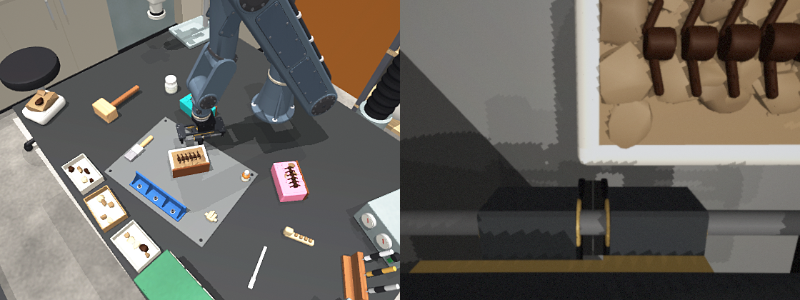

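Run:
```python
from step import *
o=robot.get_obs();c=np.array([.5232,-.0072]);y=np.radians(61.4)
arc(o,c,y,-.037,(-.0605,.064),(-.0605,.058),[0,4,8,12,16,20,24])
```

```text
0 [2.205e+00 1.430e-01 1.000e-03 3.000e-03] [-0.257 -0.005]
4 [ 2.913e+00 -1.670e-01  1.000e-03  7.300e-02] [-0.255  0.003]
8 [ 3.635e+00 -4.280e-01  1.000e-03  1.430e-01] [-0.252  0.01 ]
12 [ 4.368e+00 -6.380e-01  1.000e-03  2.130e-01] [-0.249  0.017]
16 [ 5.108e+00 -7.990e-01  1.000e-03  2.820e-01] [-0.246  0.024]
20 [ 5.851e+00 -9.090e-01  1.000e-03  3.520e-01] [-0.242  0.03 ]
24 [ 6.595e+00 -9.690e-01  1.000e-03  4.220e-01] [-0.238  0.036]
```

Call:
arm_command:
  targets:
    - [1.2, 0.1, 0, 0, 0]
    - [2.2, 0.1, 0, 0, 0]
    - [2.9, -0.2, 0, 0.07, 0]
    - [3.6, -0.4, 0, 0.14, 0]
    - [4.4, -0.7, 0, 0.21, 0]

```text
time: 6.55
position: [0.4408, -0.0069, 0.0315]
tool_rot: [0.908, 0.418, -0.001, 0.0]
ft_force: [-4.4, -6.2, 4.9]
grip_width: 0.0005
```

Run:
```python
from step import *
o,c,y=state([.5232,-.0072],np.radians(52),"s7","scene")
arc(o,c,y,-.037,R2(y).T@(o["position"][:2]-c),(-.0605,.058),[4,8,12,16,20,24])
```

```text
t 6.55 TCP [ 0.4408 -0.0069  0.0315] yaw 49.5 F [-4.4 -6.2  4.9]
block [ 5.287e-01 -3.000e-04] yaw 51.1 relF [-162.9    7.2] 40.0 size [100.5 149.4] 1319
TCP in block mm [-60.4  64.3]
4 [ 0.703 -0.312  0.148  0.041] [-0.247  0.024]
8 [ 1.419 -0.576  0.148  0.11 ] [-0.243  0.031]
12 [ 2.144 -0.79   0.148  0.18 ] [-0.239  0.037]
16 [ 2.876 -0.954  0.148  0.25 ] [-0.234  0.043]
20 [ 3.61  -1.07   0.148  0.32 ] [-0.229  0.048]
24 [ 4.343 -1.136  0.148  0.39 ] [-0.224  0.053]
```

Call:
arm_command:
  targets:
    - [0.8, -0.4, 0.1, 0.04, 0]
    - [1.5, -0.7, 0.1, 0.11, 0]
    - [2.2, -1.0, 0.1, 0.18, 0]
    - [3.0, -1.2, 0.1, 0.25, 0]
    - [3.7, -1.3, 0.1, 0.32, 0]

```text
time: 7.22
position: [0.4522, 0.0302, 0.0301]
tool_rot: [0.963, 0.269, -0.003, -0.001]
ft_force: [-7.1, -4.6, 5.7]
grip_width: 0.0007
```

Run:
```python
from step import *
o,c,y=state([.535,.005],np.radians(32),"s8","scene")
arc(o,c,y,-.037,R2(y).T@(o["position"][:2]-c),(-.0605,.058),[4,8,12,16,20,24])
```

```text
t 7.225 TCP [0.4522 0.0302 0.0301] yaw 31.2 F [-7.1 -4.6  5.7]
block [0.538  0.0093] yaw 32.2 relF [-152.    14.8] 21.1 size [101.8 149.6] 1365
TCP in block mm [-61.4  63.3]
4 [ 0.719 -0.327  0.014  0.052] [-0.227  0.057]
8 [ 1.452 -0.602  0.014  0.122] [-0.221  0.063]
12 [ 2.197 -0.825  0.014  0.192] [-0.214  0.067]
16 [ 2.949 -0.996  0.014  0.262] [-0.208  0.071]
20 [ 3.705 -1.116  0.014  0.332] [-0.201  0.075]
24 [ 4.461 -1.183  0.014  0.401] [-0.194  0.078]
```

Call:
arm_command:
  targets:
    - [0.8, -0.4, 0, 0.05, 0]
    - [1.5, -0.8, 0, 0.12, 0]
    - [2.2, -1.0, 0, 0.19, 0]
    - [2.9, -1.2, 0, 0.26, 0]
    - [3.5, -1.3, 0, 0.32, 0]

```text
time: 7.9
position: [0.4735, 0.0599, 0.0299]
tool_rot: [0.994, 0.112, -0.005, -0.001]
ft_force: [-8.8, -2.0, 7.1]
grip_width: 0.0005
```

Run:
```python
from step import *
o,c,y=state([.545,.01],np.radians(16),"s9","scene")
try: state([.545,.01],np.radians(16),"t9","top")
except Exception as e: print(e)
arc(o,c,y,-.037,R2(y).T@(o["position"][:2]-c),(-.0605,.058),[2,4,8,])
```

```text
t 7.9 TCP [0.4735 0.0599 0.0299] yaw 12.8 F [-8.8 -2.   7.1]
block [0.55   0.0148] yaw 14.8 relF [-139.2   17.9] 3.7 size [100.8 150.3] 1363
TCP in block mm [-62.4  63.2]
t 7.95 TCP [0.4745 0.0603 0.0299] yaw 12.7 F [-7.8  1.5  2.9]
block [ 0.5583 -0.0186] yaw 15.2 relF [-137.4  -16.5] 4.1 size [102.1  78.3] 416
TCP in block mm [-60.2  98.1]
2 [ 0.408 -0.052 -0.008  0.   ] [-0.201  0.078]
4 [ 0.812 -0.087 -0.008  0.035] [-0.197  0.078]
8 [ 1.56  -0.288 -0.008  0.105] [-0.19  0.08]
```

View pics/s9.png

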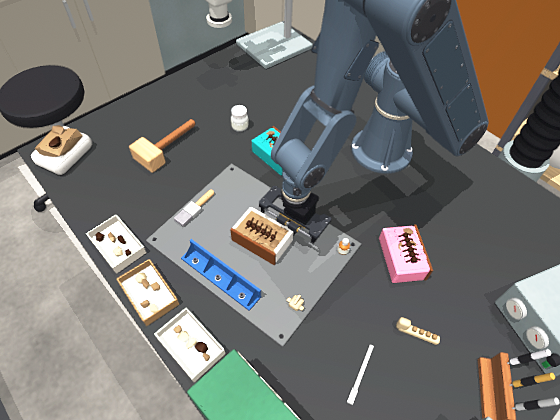

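Run:
```python
from step import *
o=robot.get_obs()
c=f2w([-.139,.018])
for x in(-.235,-.205,-.180):
    p=f2w([x,.016]);print(x,rel(o,[*p,.03],FY))
```

```text
-0.235 [-3.242  6.008 -0.02   0.031]
-0.205 [-0.244  6.102 -0.02   0.031]
-0.18 [ 2.255  6.181 -0.02   0.031]
```

Call:
arm_command:
  targets:
    - [-1.5, 0.2, 0, 0, 0]
    - [-3.2, 1, 0, 0.03, 0]
    - [-3.2, 4, 0, 0.03, 3]
    - [-3.2, 6, 0, 0.03, 8.7]
    - [-3.2, 6, 0, 0.03, 8.7]

```text
time: 8.62
position: [0.4623, -0.0083, 0.0298]
tool_rot: [0.995, 0.095, 0.001, 0.001]
ft_force: [-0.0, -1.1, -0.0]
grip_width: 0.022
```

Call:
arm_command:
  targets:
    - [0, 0, 0, 0, 8.7]
    - [0, 0, 0, 0, 8.7]

```text
time: 8.88
position: [0.4606, -0.0062, 0.0294]
tool_rot: [0.995, 0.097, -0.0, -0.0]
ft_force: [0.4, 0.0, 0.4]
grip_width: 0.0426
```

Run:
```python
from step import *
o,c,y=state([.55,.015],np.radians(15),"s10","scene")
print(o["grip_width"],w2f(o["position"]))
for x in(-.205,-.20,-.19,-.18,-.17,-.16,-.15):
    p=f2w([x,.016]);print(x,rel(o,[*p,.03],FY))
```

```text
t 8.875 TCP [ 0.4606 -0.0062  0.0294] yaw 11.1 F [0.4 0.  0.4]
block [0.5503 0.0139] yaw 14.9 relF [-139.   17.] 3.8 size [101.3 150.2] 1366
TCP in block mm [-91.9   3.7]
0.04255670714551909 [-0.23092974  0.01449878]
-0.205 [ 2.593e+00 -1.480e-01 -6.200e-02  1.000e-03]
-0.2 [ 3.093e+00 -1.480e-01 -6.200e-02  1.000e-03]
-0.19 [ 4.093e+00 -1.470e-01 -6.200e-02  1.000e-03]
-0.18 [ 5.093e+00 -1.460e-01 -6.200e-02  1.000e-03]
-0.17 [ 6.093e+00 -1.460e-01 -6.200e-02  1.000e-03]
-0.16 [ 7.093e+00 -1.450e-01 -6.200e-02  1.000e-03]
-0.15 [ 8.093e+00 -1.440e-01 -6.200e-02  1.000e-03]
```

Call:
arm_command:
  targets:
    - [0, 0, 0, 0, 8.7]
    - [0, 0, 0, 0, 8.7]
    - [0, 0, 0, 0, 8.7]
    - [1, 0, 0, 0, 8.7]
    - [2, 0, 0, 0, 8.7]

```text
time: 9.55
position: [0.4819, -0.0033, 0.0293]
tool_rot: [0.995, 0.096, 0.0, 0.0]
ft_force: [0.5, 0.6, 0.5]
grip_width: 0.0862
```

Call:
arm_command:
  targets:
    - [0.7, 0, 0, 0, 8.7]
    - [1.4, 0, 0, 0, 8.7]
    - [2.1, 0, 0, 0, 8.7]
    - [2.8, 0, 0, 0, 8.7]
    - [3.5, 0, 0, 0, 8.7]

```text
time: 10.18
position: [0.5049, 0.0051, 0.0286]
tool_rot: [0.995, 0.097, -0.011, -0.003]
ft_force: [-14.6, -3.1, 9.8]
grip_width: 0.0868
```

Run:
```python
from step import *
o,c,y=state([.57,.02],np.radians(12),"s11","scene")
print(o["grip_width"],w2f(o["position"]))
o,c,y=state([.57,.02],np.radians(12),"t11","top")
```

```text
t 10.175 TCP [0.5049 0.0051 0.0286] yaw 11.2 F [-14.6  -3.1   9.8]
block [0.5652 0.0177] yaw 11.4 relF [-123.7   17.8] 0.3 size [100.3 150.8] 1350
TCP in block mm [-61.6  -0.4]
0.08683216365894231 [-0.18525447  0.01705192]
t 10.225 TCP [0.5071 0.0051 0.0286] yaw 11.2 F [-9.8  0.4  4. ]
block [ 0.6177 -0.0269] yaw 9.4 relF [-80.7 -36. ] -1.7 size [16.6 38.5] 31
TCP in block mm [-103.9   49.7]
```

View pics/t11.png

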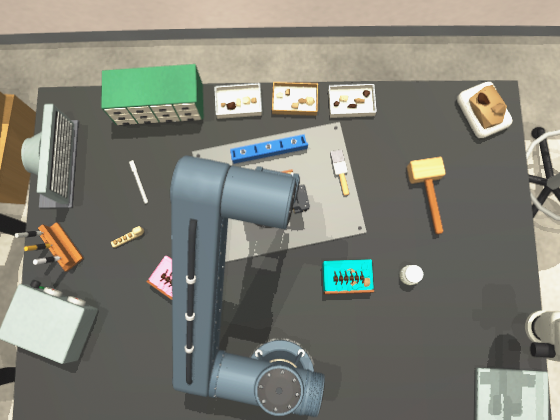

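Call:
arm_command:
  targets:
    - [0.7, 0, 0, 0, 8.7]
    - [1.4, 0, 0, 0, 8.7]
    - [2.1, 0, 0, 0, 8.7]
    - [2.8, 0, 0, 0, 8.7]
    - [3.5, 0, 0, 0, 8.7]

```text
time: 10.9
position: [0.5397, 0.0114, 0.0284]
tool_rot: [0.995, 0.097, -0.01, -0.002]
ft_force: [-15.2, -2.4, 9.0]
grip_width: 0.0869
```

Run:
```python
from step import *
o,c,y=state([.60,.02],np.radians(12),"s12","scene")
print(o["grip_width"],w2f(o["position"]))
im,d,m=look(robot,"wrist","w12")
a=cv2.imread("pics/s12.png")[150:330,150:370];b=cv2.imread("pics/w12.png")
cv2.imwrite("pics/both12.png",np.hstack([cv2.resize(a,(400,320)),cv2.resize(b,(400,320))]))
```

```text
t 10.9 TCP [0.5397 0.0114 0.0284] yaw 11.2 F [-15.2  -2.4   9. ]
block [0.6005 0.0233] yaw 10.9 relF [-88.   16.5] -0.2 size [ 99.7 151.5] 1395
TCP in block mm [-61.9  -0.1]
0.0869015904319746 [-0.14991207  0.01659802]
```

View pics/both12.png

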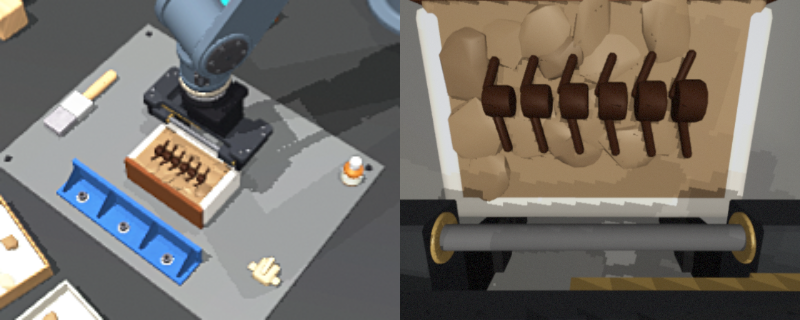

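Square to within 0.5°, with about 38 mm to go. I'll keep pushing and slow down near contact.

Call:
arm_command:
  targets:
    - [0.7, 0, 0, 0, 8.7]
    - [1.4, 0, 0, 0, 8.7]
    - [2.0, 0, 0, 0, 8.7]
    - [2.5, 0, 0, 0, 8.7]
    - [2.9, 0, 0, 0, 8.7]

```text
time: 11.62
position: [0.5687, 0.0167, 0.0283]
tool_rot: [0.995, 0.097, -0.01, -0.002]
ft_force: [-13.3, -3.0, 8.9]
grip_width: 0.087
```

Run:
```python
from step import *
o,c,y=state([.63,.025],np.radians(11),"s13","scene")
print(w2f(o["position"]))
im=cv2.imread("pics/s13.png")[210:320,170:310]
cv2.imwrite("pics/s13c.png",cv2.resize(im,None,fx=5,fy=5,interpolation=cv2.INTER_CUBIC))
```

```text
t 11.625 TCP [0.5687 0.0167 0.0283] yaw 11.2 F [-13.3  -3.    8.9]
block [0.6288 0.0294] yaw 11.2 relF [-59.   17.1] 0.1 size [100.3 150.5] 1440
TCP in block mm [-61.4  -0.8]
[-0.1203904   0.01618591]
```

View pics/s13c.png

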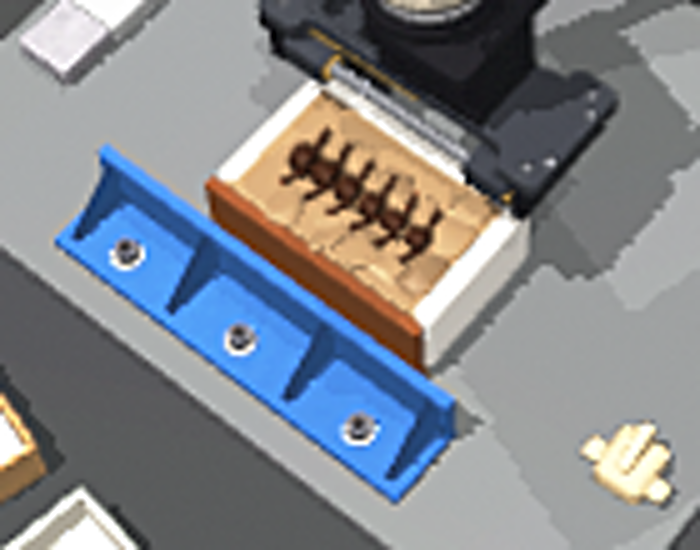

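Call:
arm_command:
  targets:
    - [0.3, 0, 0, 0, 8.7]
    - [0.5, 0, 0, 0, 8.7]
    - [0.7, 0, 0, 0, 8.7]

```text
time: 12.05
position: [0.5754, 0.0179, 0.0283]
tool_rot: [0.995, 0.097, -0.01, -0.002]
ft_force: [-15.1, -3.6, 8.7]
grip_width: 0.087
```

Call:
arm_command:
  targets:
    - [0.2, 0, 0, 0, 8.7]
    - [0.3, 0, 0, 0, 8.7]

```text
time: 12.3
position: [0.5786, 0.0185, 0.0283]
tool_rot: [0.995, 0.097, -0.01, -0.002]
ft_force: [-15.2, -2.9, 8.6]
grip_width: 0.0866
```

Run:
```python
from step import *
o,c,y=state([.637,.03],np.radians(11),"s14","scene")
print(w2f(o["position"]),o["moment"])
```

```text
t 12.3 TCP [0.5786 0.0185 0.0283] yaw 11.2 F [-15.2  -2.9   8.6]
block [0.6395 0.0313] yaw 10.6 relF [-48.2  16.9] -0.5 size [ 99.2 149.7] 1445
TCP in block mm [-62.2  -1.4]
[-0.11038429  0.01608367] [-0.35635016  2.01742545  0.00335895]
```

No fence contact yet, as the force has not changed. I'll go on in small steps until it rises.

Call:
arm_command:
  targets:
    - [0.2, 0, 0, 0, 8.7]
    - [0.4, 0, 0, 0, 8.7]

```text
time: 12.6
position: [0.5787, 0.0186, 0.0283]
tool_rot: [0.995, 0.097, -0.014, -0.002]
ft_force: [-22.0, -7.7, 15.9]
grip_width: 0.0874
```

Call:
arm_command:
  targets:
    - [0.2, 0, 0, 0, 8.7]
    - [0.3, 0, 0, 0, 8.7]

```text
time: 12.85
position: [0.5785, 0.0187, 0.0283]
tool_rot: [0.995, 0.097, -0.017, -0.002]
ft_force: [-27.5, -10.2, 18.4]
grip_width: 0.087
```

The force rose from 15 to 27 N while the position stopped, so the face is seated. I'll check for flushness before backing off.

Run:
```python
from step import *
o,c,y=state([.637,.03],np.radians(11),"s15","scene");print(o["moment"])
im=cv2.imread("pics/s15.png")[210:320,170:310]
cv2.imwrite("pics/s15c.png",cv2.resize(im,None,fx=5,fy=5,interpolation=cv2.INTER_CUBIC))
```

```text
t 12.85 TCP [0.5785 0.0187 0.0283] yaw 11.2 F [-27.5 -10.2  18.4]
block [0.6403 0.0309] yaw 10.8 relF [-47.5  16.4] -0.3 size [ 99.3 150.7] 1431
TCP in block mm [-63.   -0.4]
[-1.61107062  3.73925483 -0.38404234]
```

View pics/s15c.png

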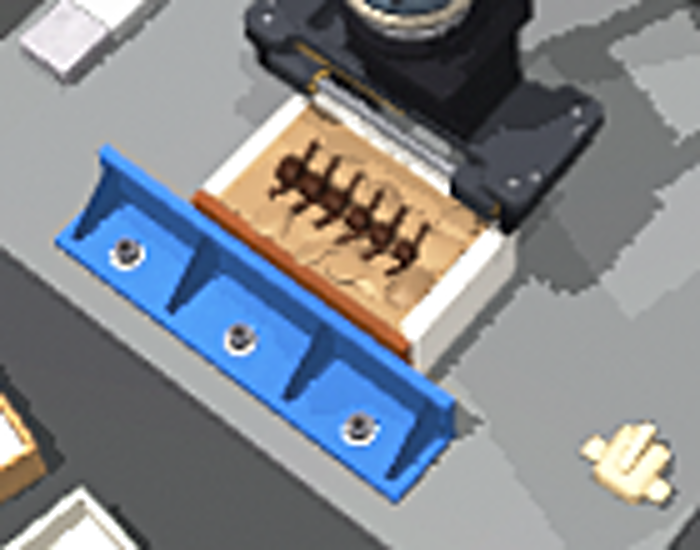

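It looks flush, 16 mm left of the fence's middle. The open hand constrains yaw, so I'll back off and press once more mid-back with closed fingers. That lets the face settle freely on the fence.

Call:
arm_command:
  targets:
    - [-1.5, 0, 0, 0, 8.7]
    - [-3, 0, 0, 0, 8.7]
    - [-4.5, 0, 0, 0, 4]
    - [-4.5, 0, 0, 0, 0]
    - [-4.5, 0, 0, 0, 0]

```text
time: 13.52
position: [0.5516, 0.0104, 0.0294]
tool_rot: [0.995, 0.096, 0.001, 0.0]
ft_force: [-0.2, 0.3, -0.2]
grip_width: 0.0648
```

Call:
arm_command:
  targets:
    - [0, 0, 0, 0, 0]
    - [0, 0, 0, 0, 0]
    - [0, 0, 0, 0, 0]
    - [0, 0, 0, 0, 0]

```text
time: 14.02
position: [0.5505, 0.0104, 0.0292]
tool_rot: [0.995, 0.097, 0.0, -0.0]
ft_force: [-0.1, 0.5, -0.0]
grip_width: 0.0248
```

Run:
```python
from step import *
o,c,y=state([.637,.03],np.radians(11),"s16","scene");print(w2f(o["position"]),o["grip_width"])
for n in("top",):
    try: state([.637,.03],np.radians(11),"t16",n)
    except Exception as e: print(e)
```

```text
t 14.025 TCP [0.5505 0.0104 0.0292] yaw 11.1 F [-0.1  0.5 -0. ]
block [0.639  0.0314] yaw 11.0 relF [-48.6  17.1] -0.1 size [100.9 149.4] 1530
TCP in block mm [-90.9  -3.7]
[-0.13953901  0.01354821] 0.02484224792725639
t 14.075 TCP [0.5504 0.0104 0.0292] yaw 11.1 F [-0.8 -0.9 -0.1]
block [0.6865 0.0076] yaw -11.0 relF [ -6.6 -15.4] -22.1 size [94.7 35.4] 172
TCP in block mm [-134.1  -23.3]
```

Call:
arm_command:
  targets:
    - [0, -0.3, 0, 0, 0]
    - [0, -0.3, 0, 0, 0]
    - [1, -0.3, 0, 0, 0]
    - [2, -0.3, 0, 0, 0]
    - [2.6, -0.3, 0, 0, 0]

```text
time: 14.75
position: [0.5768, 0.0184, 0.0294]
tool_rot: [0.995, 0.097, 0.001, 0.0]
ft_force: [0.2, 0.4, 0.3]
grip_width: 0.0004
```

Call:
arm_command:
  targets:
    - [0.3, 0, 0, 0, 0]
    - [0.6, 0, 0, 0, 0]
    - [0.9, 0, 0, 0, 0]

```text
time: 15.12
position: [0.579, 0.0196, 0.0288]
tool_rot: [0.995, 0.097, -0.006, -0.0]
ft_force: [-10.6, -5.7, 5.5]
grip_width: 0.0003
```

Call:
arm_command:
  targets:
    - [0.3, 0, 0, 0, 0]
    - [0.6, 0, 0, 0, 0]
    - [0.8, 0, 0, 0, 0]

```text
time: 15.5
position: [0.5784, 0.0201, 0.0283]
tool_rot: [0.995, 0.098, -0.015, -0.001]
ft_force: [-23.7, -13.4, 17.1]
grip_width: 0.0003
```

Call:
arm_command:
  targets:
    - [-2, 0, 0, 0, 0]
    - [-5, 0, 0, 0, 0]
    - [-6, 0, -3, 0, 0]
    - [-6, 0, -9, 0, 0]
    - [-6, 0, -14, 0, 0]

```text
time: 16.12
position: [0.5331, 0.01, 0.171]
tool_rot: [0.995, 0.096, 0.0, -0.0]
ft_force: [0.2, -0.6, 0.1]
grip_width: 0.0003
```

Run:
```python
from step import *
o,c,y=state([.637,.03],np.radians(11),"s17","scene");print(w2f(o["position"]))
p=f2w([.01,.016]);print(rel(o,[*p,.17],FY))
p=f2w([-.13,.016]);print(rel(o,[*p,.25],FY))
```

```text
t 16.125 TCP [0.5331 0.01   0.171 ] yaw 11.0 F [ 0.2 -0.6  0.1]
block [0.6386 0.0319] yaw 10.7 relF [-49.   17.6] -0.4 size [100.9 150.2] 1528
TCP in block mm [-107.7   -1.9]
[-0.15664037  0.01648885]
[ 1.6664e+01  3.4000e-02  1.0000e-01 -1.0000e-03]
[ 2.664e+00  4.700e-02 -7.900e+00 -1.000e-03]
```

Call:
arm_command:
  targets:
    - [5, 0, 0, 0, 0]
    - [10, 0, 0, 0, 0]
    - [14, 0, 0, 0, 0]
    - [14, 0, 0, 0, 0]
    - [14, 0, 0, 0, 0]

```text
time: 16.8
position: [0.6693, 0.0371, 0.1684]
tool_rot: [0.995, 0.097, -0.001, -0.0]
ft_force: [-0.3, -0.3, -0.9]
grip_width: 0.0005
```

Run:
```python
from step import *
im,d,m=look(robot,"wrist","w18");im,d,m=look(robot,"scene","s18")
```

```text
(no output)
```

View pics/w18.png

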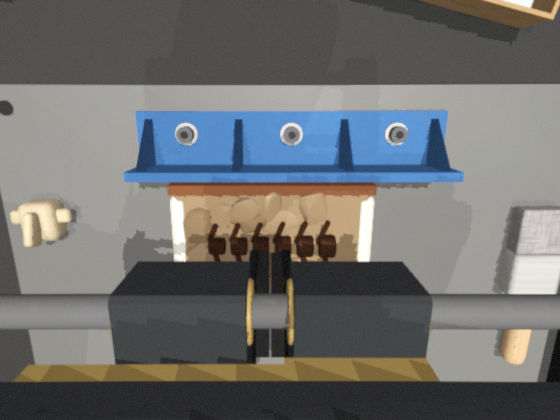

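The wrist view shows the fence's front top edge at row ~180 and the face's edge at row ~185, parallel, with the block (columns 169–376) well inside the fence's ends (125–461). Now to quantify it.

Run:
```python
from h import *
w=np.load("w18.npz");im=w["im"].astype(int);
blue=(im[...,2]>im[...,0]+40)
A=[];B=[]
for u in range(176,370):
    c=im[150:215,u]; db=c[:,2]-c[:,0]   # fence lower edge: db crossing
    k=np.where(db>40)[0].max();f=(db[k]-20)/(db[k]-db[k+1]);A.append((u,150+k+f))
    rb=c[:,0]-c[:,2];j=k+np.where(rb[k:]>25)[0].min()
    f=(25-rb[j-1])/(rb[j]-rb[j-1]);B.append((u,150+j-1+f))
W=[]
for e,z in((A,.055),(B,.068)):
    e=np.array(e);p=np.polyfit(e[:,0],e[:,1],1)
    for _ in range(3):
        r=e[:,1]-np.polyval(p,e[:,0]);ok=abs(r)<max(.5,2*r.std());p=np.polyfit(e[ok,0],e[ok,1],1)
    us=np.array([170,376]);X=onz(w,np.c_[us,np.polyval(p,us)],z);dd=X[1]-X[0];s=np.degrees(np.arctan2(dd[0],dd[1]))
    n=np.array([abs(dd[1]),-dd[0]*np.sign(dd[1])])/np.linalg.norm(dd[:2])
    print(p,r.std(),"yaw",(-np.degrees(np.arctan(dd[0]/dd[1]))).round(2),X.round(4).tolist(),"len",np.linalg.norm(dd));W.append(X)
n=np.array([np.cos(FY),np.sin(FY)])
print("gap at ends mm",[( (W[0][i]-W[1][i])[:2]@n*1000).round(2) for i in(0,1)])
f=onz(w,[[125.5,180],[461,180]],.055);b=W[1]
print([ (w2f(x)*1000).round(1) for x in (*f,*b)])
a=cv2.imread("pics/w18.png")[150:215,110:480];cv2.imwrite("pics/w18c.png",cv2.resize(a,(796,140*1),interpolation=cv2.INTER_CUBIC))
```

```text
[-1.65909091e-04  1.82336260e+02] 0.037925035272361504 yaw 11.06 [[0.6732, 0.113, 0.055], [0.7026, -0.0375, 0.055]] len 0.15340938200088652
[-1.68407777e-04  1.82887884e+02] 0.032027757268797814 yaw 11.06 [[0.6761, 0.1101, 0.068], [0.7042, -0.0335, 0.068]] len 0.1462658070124658
gap at ends mm [np.float64(-2.28), np.float64(-2.29)]
[array([  2.4, 123.4]), array([   2.2, -125.6]), array([ 3. , 87.1]), array([  2.9, -59.1])]
```

View pics/s18.png

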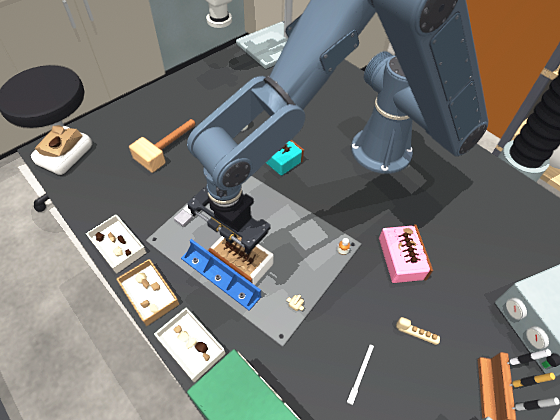

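Line B may only be the fence's occlusion edge, so I'll also fit the face's true top edge (brown to tan, row ~194).

Run:
```python
from h import *
w=np.load("w18.npz");im=w["im"].astype(int)
print(im[178:200,270].tolist())
B=[]
for u in range(190,358):
    g=im[183:202,u,1].astype(float);dg=np.diff(g);k=dg[3:].argmax()+3
    s=dg[k-1:k+2].clip(0);B.append((u,183+k+.5+((np.arange(-1,2)*s).sum()/s.sum())))
e=np.array(B);p=np.polyfit(e[:,0],e[:,1],1)
for _ in range(4):
    r=e[:,1]-np.polyval(p,e[:,0]);ok=abs(r)<max(.5,2*r[abs(r)<2].std());p=np.polyfit(e[ok,0],e[ok,1],1)
us=np.array([170,376]);X=onz(w,np.c_[us,np.polyval(p,us)],.068);dd=X[1]-X[0]
print(p,ok.sum(),"yaw",-np.degrees(np.arctan(dd[0]/dd[1])),[(w2f(x)*1000).round(1) for x in X],np.linalg.norm(dd))
f=onz(w,np.c_[us,182.336-1.66e-4*us],.055);print([(w2f(x)*1000).round(1) for x in f])
# other things: compare scene0 vs s18 in key places
a=np.load("scene0.npz")["im"].astype(int);b=np.load("s18.npz")["im"].astype(int)
for nm,(u,v) in dict(bottle=(344,246),vert=(297,302),mallet=(150,152),chisel=(360,375),jaw=(418,331),pink=(405,253)).items():
    print(nm,abs(a-b)[v-12:v+12,u-12:u+12].mean().round(1))
```

```text
[[84, 141, 201], [88, 142, 202], [88, 140, 201], [86, 133, 194], [89, 96, 135], [92, 61, 58], [98, 61, 38], [118, 74, 49], [146, 92, 64], [149, 91, 59], [153, 97, 63], [152, 96, 62], [152, 94, 59], [152, 96, 63], [156, 105, 74], [170, 134, 99], [190, 162, 127], [202, 177, 142], [206, 181, 145], [204, 178, 142], [200, 173, 138], [193, 165, 129]]
[-1.74291253e-03  1.95500839e+02] 139 yaw 11.154690722145945 [array([-6.1, 87.8]), array([ -5.9, -59.8])] 0.14761728157006074
[array([ 0.7, 90.6]), array([  0.6, -62.8])]
bottle 8.1
vert 6.8
mallet 1.0
chisel 0.9
jaw 1.1
pink 0.9
```

Face yaw is 11.15° against 11.06° for the fence, which matches within noise. Along the fence it lies at y ≈ -60 to +88, within ±125. I'll retract clear for a final check of everything.

Call:
arm_command:
  targets:
    - [0, 0, -6, 0, 0]
    - [-3, 5, -8, 0, 0]
    - [-6, 11, -8, 0, 0]
    - [-8, 17, -8, 0, 0]
    - [-10, 23, -8, 0, 0]

```text
time: 17.52
position: [0.6158, -0.2034, 0.2498]
tool_rot: [0.995, 0.096, 0.0, -0.0]
ft_force: [1.9, -0.4, -0.4]
grip_width: 0.0004
```

Call:
arm_command:
  targets:
    - [-3, 6, 0, 0, 0]
    - [-6, 12, 0, 0, 0]
    - [-9, 18, 0, 0, 0]
    - [-12, 24, 0, 0, 0]
    - [-12, 24, 0, 0, 0]

```text
time: 18.15
position: [0.5429, -0.4643, 0.2491]
tool_rot: [0.996, 0.094, -0.0, 0.0]
ft_force: [-0.1, 0.7, 0.2]
grip_width: 0.0005
```

Run:
```python
from step import *
o,c,y=state([.64,.03],np.radians(11),"s20","scene")
o,c,y=state([.64,.03],np.radians(11),"t20","top")
a=cv2.imread("pics/top0.png");b=cv2.imread("pics/t20.png")
cv2.imwrite("pics/cmp.png",np.hstack([a[100:300,90:460],b[100:300,90:460]]))
for s0,s1,L in(("top0","t20",dict(bottle=(217,245),vert=(209,180),brush=(341,172),mallet=(428,180),jaw=(127,237),chisel=(138,181),pink=(177,282))),("scene0","s20",dict(bottle=(344,246),vert=(297,302),brush=(190,208),jar=(239,118),turq=(277,150),mallet=(150,152)))):
    A=np.load(s0+".npz")["im"];B=np.load(s1+".npz")["im"]
    for n,(u,v) in L.items():
        t=A[v-11:v+12,u-11:u+12];r=cv2.matchTemplate(B[v-20:v+21,u-20:u+21],t,cv2.TM_CCOEFF_NORMED);i=np.unravel_index(r.argmax(),r.shape);print(s0,n,i[1]-9,i[0]-9,r.max().round(3))
```

```text
t 18.15 TCP [ 0.5429 -0.4643  0.2491] yaw 10.8 F [-0.1  0.7  0.2]
block [0.6388 0.0312] yaw 11.6 relF [-48.9  16.9] 0.5 size [101.  151.1] 1543
TCP in block mm [-193.7 -466.1]
t 18.2 TCP [ 0.5429 -0.465   0.2489] yaw 10.8 F [ 0.8 -1.8  0.3]
block [0.6379 0.0325] yaw 10.8 relF [-49.5  18.4] -0.3 size [101.1 149.3] 1147
TCP in block mm [-186.4 -470.9]
top0 bottle 0 0 1.0
top0 vert 0 0 1.0
top0 brush -2 -9 0.478
top0 mallet -5 -9 0.263
top0 jaw 0 0 1.0
top0 chisel 0 0 1.0
top0 pink 0 0 1.0
scene0 bottle 0 0 1.0
scene0 vert 0 0 1.0
scene0 brush 0 0 0.999
scene0 jar 0 0 0.975
scene0 turq 0 0 0.997
scene0 mallet 0 0 0.997
```

View pics/cmp.png

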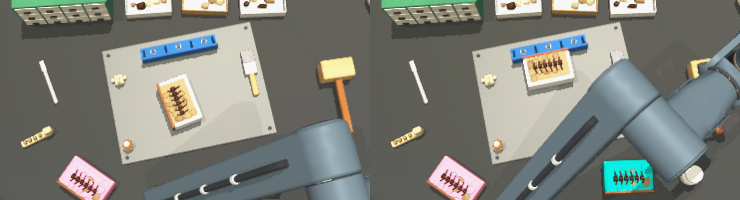

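The block is flush and nothing else has moved. The arm hides the brush and mallet from the top camera, but the scene camera shows both in place. Handing in.

```bash
python3 -c "
from rig import robot
print(robot.hand_in())"
```

```text
the job is handed in; nothing more can be done
None
```

The fossil block is home: its sawn face lies flush against the blue fence, and I handed the job in at about 18 s of the 72 s.

**How it was done:** I turned the block about 99° clockwise, clear of the fence. First I pushed the right end of the sawn face, then the left end of the back. With the fingers open I squared it from behind and pushed it in, then pressed once mid-back with closed fingers to seat it.

**Last checks:**
- **Flushness:** under the presses the force rose to about 25 N while the block stopped moving. A close wrist view gave the face at 11.15° and the fence at 11.06°. The scene and top cameras were rougher, at +0.5° and -0.3° from the fence, which is about their noise.
- **Distance to the fence:** the block's centre measured 49 to 49.5 mm from the fence against the ideal 50, so the two agree to within calibration.
- **Overhang:** the face lies about 16 to 18 mm left of the fence's middle, from roughly y = -60 to +90 mm, well within ±125.
- **Other things:** every object compared was where it started. The arm hid the brush and mallet from the top camera at the end, so those two were confirmed in the scene view only.
- **Bone:** I saw no sign of contact with it. By the gripper's dimensions its body stayed about 17 mm above it.

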